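# Load the leaning buffing arbor and lock it

## Task

Make up the arbor on the leaning stand: draw the keeper pin right out to its stop, then put the spacer sleeve, the wooden wheel and the slotted clamp collar (slot upward) onto the spindle in that order, each fully home on the one below. Turn the collar so that its slot lines up with the keeper pin, then push the pin fully back in through slot and spindle, leaving the tape roll, sanding block and chuck key where they are.

Things in the scene. Friction and masses are not known exactly. Their poses are not given: they have to be found in the camera images.
- spindle: Steel spindle leaning 30 deg from vertical, free end towards the robot's right. Origin: on its axis at the shoulder where the sleeve seats, 115 mm above the bench. Own z: up along the spindle; y: level, roughly towards the robot, along the keeper pin; x: to the robot's left, 30 deg upward. Diameter 18 mm, end at z = 74, tapering to 10 mm over the last 12 mm. Shoulder 34 mm wide, 19 mm high.
- keeper (a joint): Keeper pin slide, m. 0 = fully in: the 7 mm pin crosses the spindle at spindle z = 61.5 mm and blocks it, tip 14 mm past the axis on the -y side. 0.05 = out at its stop: tip 36 mm from the axis on the +y side, spindle free. Moves along the spindle's own y. Stiff, stays where it is left: about 4 N starts it, plus 20 N per m/s.
- keeper_knob (a point): Centre of the keeper pin's black knob, a cylinder of 20 mm diameter and about 20 mm length lying along the spindle's own y; moves with the pin. At joint 0 it is at x = 0, y = 72, z = 61.5 mm in the spindle's frame.
- sleeve: Loose steel spacer sleeve, the tall narrow ring: 36 mm diameter, 30 mm high, bore 22 mm. Stands on end on the bench; origin at the centre of its underside, z up its axis. Either end may go down. First on the spindle. 120 g.
- wheel: Loose wooden wheel, the wide flat ring: 58 mm diameter, 14 mm thick, bore 22 mm. Lies flat on the bench; origin at the centre of its underside, z up its axis. Either face may go down. Second on the spindle. 100 g.
- collar: Loose dark steel clamp collar: 44 mm diameter, 22 mm high, bore 22 mm, with a slot 14 mm wide and 10 mm deep right across its upper face (floor of the slot 12 mm above its underside). Stands slot up on the bench; origin at the centre of its underside, z up its axis, the slot runs along its own y. Third on the spindle; a half turn makes no difference. 150 g.
- tape_roll: Bystander: roll of masking tape lying flat, 68 mm diameter, 24 mm high; origin at the centre of its underside.
- sanding_block: Bystander: sanding block 52 x 98 x 24 mm; origin at the centre of its underside.
- chuck_key: Bystander: steel T-shaped chuck key 75 x 90 x 13 mm; origin at the centre of its underside.
- stand: Dark steel stand, fixed to the bench: base plate 140 x 116 x 12 mm, leaning post. In the spindle's frame its tilted plate (top z = -22) spans x -40..40, y -40..54 mm and carries the pin's guide block at x -12..12, y 42..54, up to z = 74 mm. Origin on the bench 115 mm straight below the spindle's origin; x to the robot's left, y towards the robot.
Not all that is in view belongs to the job. Several things have the shape of the wheel; the one meant has the colours described above.

How it is judged:
By the outcome, as a careful person would: the job done as asked, in the order asked, and still so for the second after the job is handed in, with the robot touching nothing.
It also fails if it takes over 72 s, if anything falls off the work surface, if the arm or the gripper's body presses on something with over 40 N, if the wrist force passes 120 N, or if a joint passes its speed limit or range.

## Robot

A 7-joint arm with a two-finger parallel gripper is mounted at the origin on a cart in front of the work surface, level with it; the furniture and walls round the work are solid. World frame = base frame: x ahead of the robot, y to its left, z up, the work surface at z = 0. Lengths are in m, angles in rad, forces in N, time in s.
With the tool pointing down it reaches from about 0.4 to 0.85 m from the base axis. Payload 10.4 kg.
Tool frame: the origin (TCP) lies at the very end of the fingers, on their centre line; the grasp point (between the pads) lies 19 mm behind it (env.grip_point_offset is the distance from the TCP to the grasp point, in m); z points along the fingers, y is the direction in which the jaws open and shut (so a half turn about z gives the same grasp; the last joint's range is limited). The gripper opens to 87 mm and grips with 3 to 60 N. Pads are 19 mm wide; open, the fingers measure 117 mm over their backs; the gripper's body (75 mm by 190 mm) begins 51 mm behind the grasp point.
Start: joints at [1.24, 0.332, -0.065, 1.46, 0.022, 1.35, -0.088], TCP at [0.189, -0.596, 0.223] pointing down, gripper open.
Joint ranges: [-2.6, 2.6], [-0.5, 2.12], [-1.47, 1.34], [0.16, 2.42], [-1.27, 4.41], [0.06, 2.06], [-2.6, 2.6]. Speed limits (rad/s): [2.22, 2.22, 2.79, 2.79, 3.14, 3.14, 3.14].

## Interface

Orientations are given as a unit quaternion [x, y, z, w].
In Python, from bench import readout, optics, close_job, env gives the robot as it stands. The module is installed in compiled form; this text tells all that it offers.
- The arm moves only by the tool servo_tool, never from a script. Its argument "commands" is one flat list of numbers, 5 for each row, row after row: the opening, from 0 (shut) to 1 (fully open), then the shift along the tool's x, y, z in cm, then the turn about the tool's z in degrees. A call has 1 to 12 rows; each row shifts and turns the commanded pose from where the row before left it, along the tool's axes as they then stand; what a row does not reach is not made up. A row lasts 1/10 s, in which the tool goes at most 50 mm and 8.59 degrees, less where a joint would pass 70% of its speed; a pose out of reach is approached as far as the arm can. A call is refused whole if a number of a shift passes 5 or a number of a turn 8.59, either way. A call with a gripper value outside its range is refused whole. The fingers move at their own pace and stop on an object; "force" is the grip in N (left out, the last holds). Time passes only in rows, so rows that do not move let the fingers close. It gives the time, the measured TCP pose, the force and the opening at its end, in the units of the state.
- readout.observe(): the state, without advancing time (a new reading comes with each control period).
- optics.capture(name): name is "scene" or "top" or "wrist"; returns a dict with "img" (400x640x3 uint8, red, green, blue), "depth" (400x640 float32, m along the optical axis (not along the pixel's ray), 0 where there is no reading), "camera_matrix" (3x3 intrinsics, pixels), "R" (3x3) and "t" (3): a world point X has camera coordinates R X + t; the wrist camera has in their place "tool_from_camera" (4x4, takes a point from camera to tool coordinates, whose origin is the TCP and whose axes are the flange's). Camera axes: x right, y down, z forward; pixel columns grow to the right and rows downward; lengths in m; the calibration is good to about 2 mm. A picture is of the moment at which its call begins: read the wrist's pose just before it.
- close_job(): hands the job in, once; it reports no verdict.
The state is a dict: "time": time; "joints": joint angles; "qvel": joint speeds; "effort": joint torques, N m; "position": TCP position; "eef_rot": TCP orientation; "force": force on the tool from outside, world axes, zero at the start; "torque": the same for the moment, N m; "width": finger opening in m.
Only numpy, scipy, OpenCV 4.12 (cv2) and the standard library are available. Lean on these libraries where they do the work, as an engineer would, in place of code of your own. Each camera call takes 0.05 s, during which the arm holds its last target. There are 200 camera calls.

## Working session

There is one attempt and no reset: what is moved stays moved. The work goes in short steps, Python scripts to look and compute and a tool call to move; the robot and the scene stay as the last step left them, time stands still between calls to the robot, and variables do not carry over. Pictures are saved under pics/ and viewed, on a budget of 10 in all, crops included, one or two more only if the job needs it, and the job is handed in when it is done.

Besides the shell and the picture viewer there is one more tool, called after ">>>" by a JSON object that holds its "name" and its "arguments", one argument or row to a line. servo_tool: Moves the arm, as the interface text tells. Its arguments: {"type":"object","properties":{"commands":{"type":"array","items":{"type":"number"}},"force":{"type":"number"}},"required":["commands"]}

```bash
mkdir -p pics; ls; python3 - <<'E'
from bench import readout, optics, env
import cv2,numpy as np
s=readout.observe(); print({k:np.round(v,3) for k,v in s.items()}, env.grip_point_offset)
for n in("scene","top"):
    c=optics.capture(n); cv2.imwrite(f"pics/{n}0.png",c["img"][:,:,::-1]); np.savez(f"{n}0.npz",**c)
    print(n,np.round(c["camera_matrix"],1).tolist(),np.round(c["R"],3).tolist(),np.round(c["t"],3))
E
```

```text
pics
{'time': np.float64(0.0), 'joints': array([ 1.24 ,  0.333, -0.065,  1.461,  0.022,  1.35 , -0.088]), 'qvel': array([ 0.001, -0.001,  0.002,  0.   , -0.001,  0.001,  0.002]), 'effort': array([ 0.0000e+00, -6.2326e+01,  2.5000e-02, -3.8990e+01, -6.1000e-02,
        4.0000e-02,  0.0000e+00]), 'position': array([ 0.189, -0.595,  0.222]), 'eef_rot': array([ 0.988,  0.153, -0.   , -0.001]), 'force': array([ 0.253, -0.223,  0.753]), 'torque': array([0.008, 0.019, 0.009]), 'width': np.float64(0.087)} 0.0187
scene [[470.9, 0.0, 320.3], [0.0, 470.9, 198.5], [0.0, 0.0, 1.0]] [[-0.665, -0.747, -0.011], [-0.557, 0.506, -0.658], [0.497, -0.431, -0.753]] [0.276 0.381 1.13 ]
top [[367.1, 0.0, 324.3], [0.0, 367.1, 195.2], [0.0, 0.0, 1.0]] [[0.007, -1.0, 0.02], [-0.997, -0.008, -0.079], [0.079, -0.019, -0.997]] [-0.055  0.491  1.038]
```

View pics/top0.png

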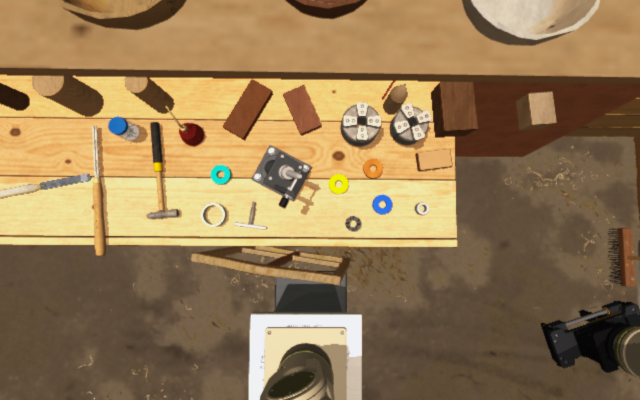

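View pics/scene0.png

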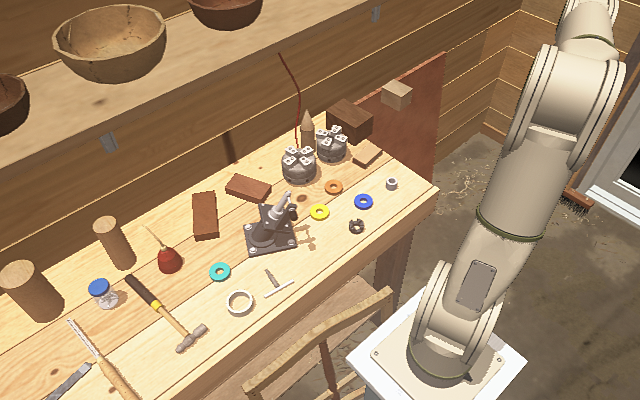

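Ring-shaped candidates in the top image: teal (220,175), yellow (339,184), orange-brown (372,168) and blue (382,205). The orange-brown one looks most like wood, so I'll confirm it in an enlarged crop.

```bash
cat > h.py <<'E'
import numpy as np
def world(c,u,v,z=None,d=None):
    K,R,t=c["camera_matrix"],c["R"],c["t"]
    r=np.linalg.solve(K,[u,v,1.]); C=-R.T@t; w=R.T@r
    s=(z-C[2])/w[2] if z is not None else d
    return C+s*w
def proj(c,X):
    p=c["camera_matrix"]@(c["R"]@np.asarray(X)+c["t"]); return p[:2]/p[2]
E
python3 - <<'E'
import cv2,numpy as np
from h import *
t=dict(np.load("top0.npz")); s=dict(np.load("scene0.npz"))
a=cv2.resize(t["img"][135:245,245:445],None,fx=4,fy=4,interpolation=cv2.INTER_CUBIC)[:440,:800]
cv2.imwrite("pics/crop_top.png",a[:,:,::-1])
b=cv2.resize(s["img"][165:265,230:410],None,fx=4.4,fy=4.4,interpolation=cv2.INTER_CUBIC)
cv2.imwrite("pics/crop_scene.png",b[:,:,::-1])
for n,u,v,z in [("orange",372,168,.014),("yellow",339,184,.014),("collar",353,224,.022),("sleeve",422,209,.03),("blue",382,205,.014),("stand",280,175,.0),("tape",213,214,.024),("key",252,217,.013)]:
    print(n,np.round(world(t,u,v,z),3), t["img"][v,u], np.round(world(t,u,v,d=t["depth"][v,u]),3))
E
```

```text
orange [ 0.573 -0.19   0.014] [241 196 121] [ 0.575 -0.192  0.001]
yellow [ 0.525 -0.094  0.014] [241 226 156] [ 0.526 -0.094  0.002]
collar [ 0.409 -0.134  0.022] [241 222 150] [ 0.409 -0.136 -0.003]
sleeve [ 0.454 -0.331  0.03 ] [240 220 149] [ 0.455 -0.34  -0.001]
blue [ 0.465 -0.219  0.014] [241 225 152] [ 0.466 -0.221  0.001]
stand [0.552 0.079 0.   ] [179 165 153] [0.538 0.069 0.105]
tape [0.435 0.265 0.024] [241 215 141] [0.436 0.272 0.   ]
key [0.428 0.156 0.013] [141 125 106] [0.428 0.157 0.012]
```

View pics/crop_top.png

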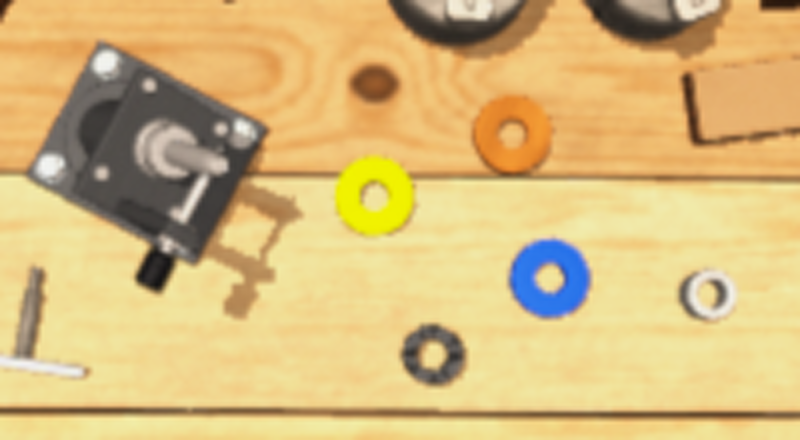

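View pics/crop_scene.png

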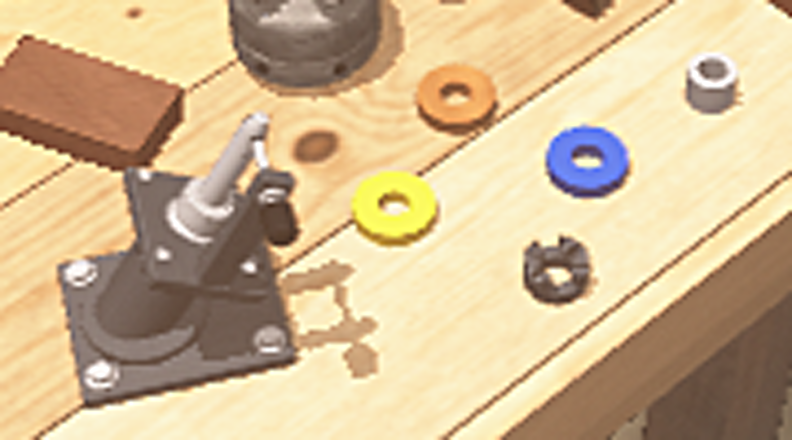

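The top crop shows the orange-brown ring at crop (512,133), which is full image (373,168). It is the only wood-coloured one, so that is the wheel; yellow, blue and teal are decoys. The collar is at crop (433,355), the sleeve at (708,295) and the stand at about (150,150), turned by roughly -27°. The spindle leans right and the knob is at (155,270). I'll move over the parts for a closer look.

>>> {"name": "servo_tool", "arguments": {
  "commands": [1,3.2,-3.1,-1.1,0,1,3.2,-3.1,-1.1,0,1,3.2,-3.1,-1.1,0,1,3.2,-3.1,-1.1,0,1,3.2,-3.1,-1.1,0,1,3.2,-3.1,-1.1,0,1,3.2,-3.1,-1.1,0,1,3.2,-3.1,-1.1,0,1,3.2,-3.1,-1.1,0,1,3.2,-3.1,-1.1,0,1,0,0,0,0,1,0,0,0,0]
}}

```text
time: 1.3
position: [0.4006, -0.2027, 0.3325]
eef_rot: [0.988, 0.154, -0.0, 0.0]
force: [-0.5, -0.4, 0.0]
width: 0.0869
```

```bash
cat >> h.py <<'E'
import cv2
from scipy.spatial.transform import Rotation as Ro
def wrist(name):
    from bench import readout, optics
    s=readout.observe(); c=optics.capture("wrist")
    T=np.eye(4);T[:3,:3]=Ro.from_quat(s["eef_rot"]).as_matrix();T[:3,3]=s["position"]
    W=T@c["tool_from_camera"]; c["R"]=W[:3,:3].T; c["t"]=-c["R"]@W[:3,3]
    np.savez(name+".npz",**c); cv2.imwrite(f"pics/{name}.png",c["img"][:,:,::-1]); return c
def pose():
    from bench import readout
    s=readout.observe(); M=Ro.from_quat(s["eef_rot"]).as_matrix()
    print("t %.2f"%s["time"],"pos",np.round(s["position"],4),"yaw %.1f"%np.degrees(np.arctan2(M[1,0],M[0,0])),"z",np.round(M[:,2],3),"F",np.round(s["force"],1),"w %.4f"%s["width"],"j",np.round(s["joints"],2))
    return s,M
def to(target,yaw=None):
    "turn first (about tool z, deg), then shift in cm"
    s,M=pose(); y0=np.degrees(np.arctan2(M[1,0],M[0,0])); yaw=y0 if yaw is None else yaw
    a=np.radians(yaw); d=(np.asarray(target)-s["position"])*100
    print("turn %.2f"%((y0-yaw+180)%360-180),"then shift",np.round([d@[np.cos(a),np.sin(a),0],d@[np.sin(a),-np.cos(a),0],-d[2]],2))
E
python3 - <<'E'
from h import *
pose(); c=wrist("w1"); print(np.round(c["tool_from_camera"],3).tolist(),c["camera_matrix"][0,0])
for n,X in dict(orange=[.573,-.19,.014],collar=[.409,-.134,.022],sleeve=[.454,-.331,.03]).items(): print(n,proj(c,X))
E
```

```text
t 1.30 pos [ 0.4006 -0.2027  0.3325] yaw 17.8 z [-0.    -0.001 -1.   ] F [-0.5 -0.4  0. ] w 0.0869 j [ 0.84 -0.08 -0.44  1.69 -0.03  1.53 -0.86]
[[-0.0, -0.962, -0.274, 0.075], [1.0, -0.001, 0.001, 0.0], [-0.001, -0.274, 0.962, -0.161], [0.0, 0.0, 0.0, 1.0]] 336.35468538903285
orange [348.61983132  25.9312795 ]
collar [272.11070434 135.13572718]
sleeve [417.96073821 148.29127673]
```

View pics/w1.png

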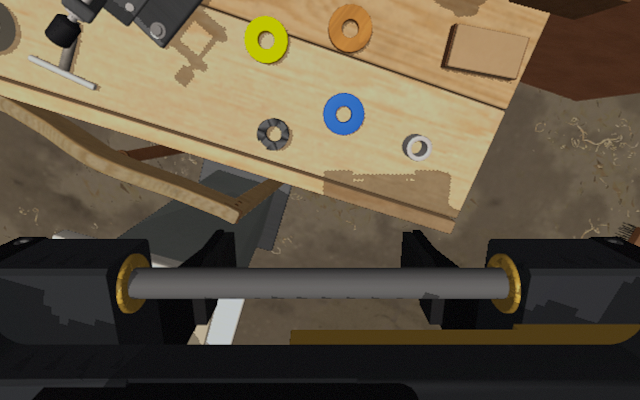

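The wrist view confirms it: the wheel at (350,28) has wood grain, and the collar (272,134) and sleeve (418,147) are where predicted. The stand is next.

>>> {"name": "servo_tool", "arguments": {
  "commands": [1,0,0,-0.5,7.6,1,0,0,-0.5,7.6,1,0,0,-0.5,7.6,1,0,0,-0.5,7.6,1,0,0,-0.5,7.6,1,0,0,-0.5,7.6,1,-1.2,-4.7,0,0,1,-1.2,-4.7,0,0,1,-1.2,-4.7,0,0,1,-1.2,-4.7,0,0,1,-1.2,-4.7,0,0,1,-1.2,-4.7,0,0]
}}

```text
time: 2.55
position: [0.4693, 0.0796, 0.3622]
eef_rot: [0.97, -0.243, 0.0, 0.0]
force: [1.1, -0.6, -0.9]
width: 0.0868
```

>>> {"name": "servo_tool", "arguments": {
  "commands": [1,0,0,0,0,1,0,0,0,0]
}}

```text
time: 2.75
position: [0.4691, 0.0789, 0.3619]
eef_rot: [0.97, -0.242, -0.001, 0.0]
force: [0.8, -1.0, -0.3]
width: 0.087
```

```bash
python3 - <<'E'
from h import *
pose(); c=wrist("w2")
cv2.imwrite("pics/w2c.png",cv2.resize(c["img"][:240,140:540],None,fx=2,fy=2,interpolation=cv2.INTER_CUBIC)[:,:,::-1])
E
```

```text
t 2.75 pos [0.4691 0.0789 0.3619] yaw -28.0 z [-0.001  0.    -1.   ] F [ 0.8 -1.  -0.3] w 0.0870 j [ 0.6   0.   -0.85  1.55  0.    1.59 -2.31]
```

View pics/w2c.png

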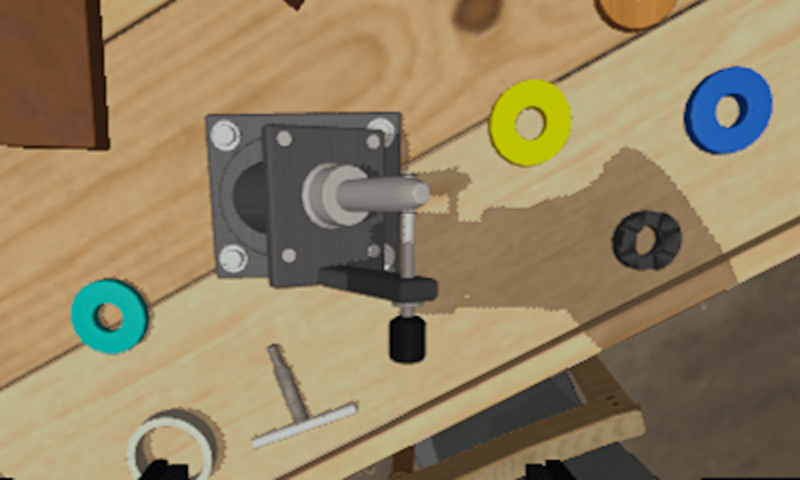

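```bash
cat >> h.py <<'E'
def sp(P,p):
    "spindle-frame mm -> world; P=(X,Y,psi): psi = heading of stand x"
    X,Y,a=P; xh=np.array([np.cos(a),np.sin(a),0]); y=np.array([-np.sin(a),np.cos(a),0]); z=np.array([0,0,1.])
    x=xh*.866025+z*.5; zs=-xh*.5+z*.866025; p=np.asarray(p)/1000
    return np.array([X,Y,.115])+p[0]*x+p[1]*y+p[2]*zs
E
python3 - <<'E'
from h import *
from scipy.optimize import least_squares
w=dict(np.load("w2.npz"))
obs=[((0,0,74),(421,193)),((0,72,61.5),(407,340)),((40,-40,-22),(264,127)),((40,54,-22),(270,286))]
obs=[(p,(q[0]/2+140,q[1]/2)) for p,q in obs]
f=lambda P:np.concatenate([proj(w,sp(P,p))-q for p,q in obs])
r=least_squares(f,[.55,.07,1.08]); P=r.x
print(P,np.degrees(P[2]),np.round(r.fun,1)); np.save("P.npy",P)
t=dict(np.load("top0.npz"));s=dict(np.load("scene0.npz"))
for n,p,a,b in [("tip",(0,0,74),(222/4+245,162/4+135),(257/4.4+230,120/4.4+165)),("knob",(0,72,61.5),(155/4+245,268/4+135),(284/4.4+230,218/4.4+165))]:
    print(n,np.round(sp(P,p),4),np.round(proj(t,sp(P,p))-a,1),np.round(proj(s,sp(P,p))-b,1))
# depth check in wrist: tip, knob
for u,v in [(350,96),(343,170)]: print(np.round(world(w,u,v,d=w["depth"][v,u]),4))
# ring centres from wrist w1/w2: colour blobs
for nm,lo,hi,z in [("orange",(5,120,60),(18,255,255),.014)]:
    for fn in("w1","w2"):
        c=dict(np.load(fn+".npz")); h=cv2.cvtColor(c["img"],cv2.COLOR_RGB2HSV); m=cv2.inRange(h,lo,hi)
        n,l,st,ce=cv2.connectedComponentsWithStats(m)
        for i in range(1,n):
            if st[i,4]>300: print(fn,st[i],np.round(ce[i],1),np.round(world(c,*ce[i],z),4))
w1=dict(np.load("w1.npz"))
cv2.imwrite("pics/coll.png",np.hstack([cv2.resize(a[v-22:v+22,u-22:u+22],(400,400),interpolation=cv2.INTER_CUBIC) for a,u,v in[(w["img"],463,120),(w1["img"],418,147)]])[:,:,::-1])
k=np.degrees(P[2]); print("tool yaw with y_t=-xh: %.1f"%(k-90))
a=sp(P,(0,73,61.5)); to([a[0],a[1],a[2]-.0187+.001],k-90)
E
```

```text
[0.53993457 0.04699441 1.09237865] 62.5886862400531 [-0.2  1.2 -1.1 -2.1  0.4 -1.5  1.1  2.5]
tip [0.5229 0.0141 0.1791] [-1.3  1.6] [ 0.1 -1.6]
knob [0.4619 0.0528 0.1683] [-0.4  0.1] [-2.4 -0.5]
[0.5244 0.0136 0.1785]
[0.4614 0.0531 0.1771]
w1 [392   0  46  31 311] [419.8  15.7] [ 0.6123 -0.2733  0.014 ]
w1 [ 519    0  121  101 8890] [588.2  54.3] [ 0.6375 -0.5037  0.014 ]
w1 [ 297    3  139   73 2065] [354.5  33.5] [ 0.5669 -0.2002  0.014 ]
w1 [440  20  77  62 337] [462.7  52.4] [ 0.5889 -0.3442  0.014 ]
w1 [   6   97  277  127 3993] [147.3 162.1] [0.3163 0.0276 0.014 ]
w2 [  39    0  149  115 4153] [154.2  39.7] [0.7136 0.2059 0.014 ]
w2 [349   0  72  62 944] [381.6  19.2] [ 0.589 -0.084  0.014]
w2 [430   0  60  33 613] [456.    8.2] [ 0.5538 -0.1789  0.014 ]
w2 [136  61 107  66 583] [201.9  86. ] [0.6312 0.1811 0.014 ]
w2 [   0   64   38   46 1375] [16.7 87.5] [0.7544 0.4174 0.014 ]
w2 [ 71  94  64  54 337] [113.  129.7] [0.6414 0.3321 0.014 ]
w2 [ 81 118 109  64 458] [130.8 153.2] [0.6006 0.3299 0.014 ]
w2 [  0 174  71  47 883] [ 27.5 199.6] [0.6174 0.5177 0.014 ]
w2 [ 261  177  199   88 2537] [372.7 226.8] [0.3204 0.0572 0.014 ]
tool yaw with y_t=-xh: -27.4
t 2.80 pos [0.4692 0.0778 0.3619] yaw -28.1 z [-0.001 -0.    -1.   ] F [0.8 0.4 0.3] w 0.0868 j [ 0.6   0.   -0.84  1.55  0.    1.59 -2.31]
turn -0.67 then shift [ 0.4   2.55 21.14]
```

View pics/coll.png

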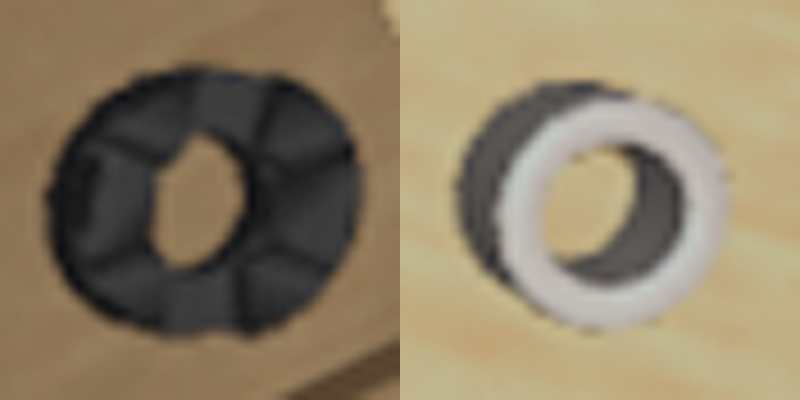

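>>> {"name": "servo_tool", "arguments": {
  "commands": [1,0.4,2.5,0,-0.7,1,0,0.1,4.5,0,1,0,0,4.5,0,1,0,0,4.5,0,1,0,0,4.5,0,1,0,0,2.5,0,1,0,0,0.6,0,0,0,0,0,0,0,0,0,0,0,0,0,0,0,0,0,0,0,0,0,0,0,0,0,0],
  "force": 30
}}

```text
time: 4.0
position: [0.4608, 0.0547, 0.1522]
eef_rot: [0.972, -0.236, 0.001, 0.0]
force: [-0.3, -0.5, 0.4]
width: 0.055
```

```bash
python3 - <<'E'
from h import *
P=np.load("P.npy"); a=sp(P,(0,73,61.5)); to([a[0],a[1],a[2]-.0177],-27.4)
# collar slot via depth
for fn,ctr in(("w2",None),("w1",None)):
    c=dict(np.load(fn+".npz")); u,v=proj(c,[.409,-.134,.022]); 
    vv,uu=np.mgrid[int(v)-30:int(v)+30,int(u)-30:int(u)+30]
    pts=np.array([world(c,a,b,d=c["depth"][b,a]) for a,b in zip(uu.ravel(),vv.ravel())])
    h=pts[:,2]; top=pts[h>.006]; print(fn,"extent mid",(top.max(0)+top.min(0))/2,np.percentile(top[:,2],[10,50,90,99]))
    cc=(top.max(0)+top.min(0))[:2]/2; d=pts[:,:2]-cc; r=np.hypot(*d.T); ang=np.degrees(np.arctan2(d[:,1],d[:,0]))%360
    k=(r>.013)&(r<.020)
    print([(b,round(float(1000*np.median(h[k&(abs((ang-b+180)%360-180)<8)])),1)) for b in range(0,360,15)])
E
```

```text
t 4.00 pos [0.4608 0.0547 0.1522] yaw -27.3 z [ 0.001 -0.    -1.   ] F [-0.3 -0.5  0.4] w 0.0550 j [ 0.6   0.1  -0.84  1.93  0.08  1.15 -2.32]
turn 0.13 then shift [0.08 0.11 0.16]
w2 extent mid [ 0.4618246  -0.05529274  0.26453674] [0.01012227 0.0202875  0.02226109 0.52291134]
[(0, nan), (15, nan), (30, nan), (45, nan), (60, nan), (75, nan), (90, nan), (105, nan), (120, nan), (135, nan), (150, nan), (165, nan), (180, nan), (195, nan), (210, nan), (225, nan), (240, nan), (255, nan), (270, nan), (285, nan), (300, nan), (315, nan), (330, nan), (345, nan)]
w1 extent mid [ 0.42989107 -0.14561958  0.24987625] [0.0104999  0.02055731 0.02211388 0.49367555]
[(0, -0.8), (15, -0.8), (30, -0.4), (45, -0.4), (60, -1.2), (75, -1.4), (90, 20.8), (105, 21.1), (120, 20.6), (135, -1.2), (150, -1.0), (165, -0.2), (180, 21.0), (195, 21.5), (210, 10.6), (225, -1.1), (240, -0.7), (255, -1.3), (270, -0.9), (285, -0.5), (300, -0.7), (315, -1.0), (330, -0.9), (345, -0.8)]
  return _methods._mean(a, axis=axis, dtype=dtype,
  ret = ret.dtype.type(ret / rcount)
```

>>> {"name": "servo_tool", "arguments": {
  "commands": [0,0.1,0.1,0.1,0,0,0,0,0,0,0,0,0,0,0,0,0,0,0,0,0,0,0,0,0,0,0,0,0,0,0,0,0,0,0,0,0,0,0,0]
}}

```text
time: 4.8
position: [0.4605, 0.0528, 0.1504]
eef_rot: [0.972, -0.236, -0.0, 0.001]
force: [-3.6, -4.9, 3.1]
width: 0.0188
```

```bash
python3 - <<'E'
from h import *
pose()
for fn in("w2","w1","top0"):
    c=dict(np.load(fn+".npz")); u,v=proj(c,[.409,-.134,.022]); 
    vv,uu=np.mgrid[int(v)-26:int(v)+26,int(u)-26:int(u)+26]
    pts=np.array([world(c,a,b,d=c["depth"][b,a]) for a,b in zip(uu.ravel(),vv.ravel())])
    pts=pts[(pts[:,2]<.03)]; h=pts[:,2]; top=pts[h>.018]; print(fn,"mid",(top.max(0)+top.min(0))[:2]/2,np.ptp(top,0)[:2],len(top))
    cc=(top.max(0)+top.min(0))[:2]/2; d=pts[:,:2]-cc; r=np.hypot(*d.T); ang=np.degrees(np.arctan2(d[:,1],d[:,0]))%360
    k=(r>.013)&(r<.020)
    print([(b,int(round(1000*np.mean(h[k&(abs((ang-b+180)%360-180)<6)])))) for b in range(0,360,10)])
    u,v=proj(c,[.454,-.331,.03])
    if fn=="w2":continue
    vv,uu=np.mgrid[int(v)-26:int(v)+26,int(u)-26:int(u)+26]
    pts=np.array([world(c,a,b,d=c["depth"][b,a]) for a,b in zip(uu.ravel(),vv.ravel())])
    top=pts[(pts[:,2]>.026)&(pts[:,2]<.035)]; print("sleeve",(top.max(0)+top.min(0))/2,np.ptp(top,0))
    u,v=proj(c,[.573,-.19,.014])
    vv,uu=np.mgrid[max(0,int(v)-38):int(v)+38,int(u)-38:int(u)+38]
    pts=np.array([world(c,a,b,d=c["depth"][b,a]) for a,b in zip(uu.ravel(),vv.ravel())])
    top=pts[(pts[:,2]>.010)&(pts[:,2]<.017)&(np.hypot(pts[:,0]-.573,pts[:,1]+.19)<.042)]; print("wheel",(top.max(0)+top.min(0))/2,np.ptp(top,0))
E
```

```text
t 4.80 pos [0.4605 0.0528 0.1504] yaw -27.3 z [-0.001 -0.001 -1.   ] F [-3.6 -4.9  3.1] w 0.0188 j [ 0.6   0.1  -0.84  1.93  0.08  1.15 -2.32]
w2 mid [ 0.4098711  -0.13257816] [0.04403914 0.04368815] 432
[(0, 21), (10, 22), (20, 21), (30, 21), (40, 21), (50, 21), (60, 21), (70, 22), (80, 21), (90, 21), (100, 21), (110, 21), (120, 21), (130, 20), (140, 11), (150, 11), (160, 11), (170, 14), (180, 17), (190, 21), (200, 21), (210, 21), (220, 21), (230, 21), (240, 22), (250, 22), (260, 21), (270, 22), (280, 21), (290, 21), (300, 18), (310, 15), (320, 12), (330, 11), (340, 12), (350, 22)]
w1 mid [ 0.40938937 -0.13317912] [0.04368361 0.04365488] 429
[(0, 19), (10, 21), (20, 21), (30, 21), (40, 21), (50, 21), (60, 21), (70, 22), (80, 20), (90, 21), (100, 21), (110, 21), (120, 19), (130, 13), (140, 11), (150, 11), (160, 11), (170, 12), (180, 19), (190, 21), (200, 21), (210, 21), (220, 21), (230, 21), (240, 21), (250, 22), (260, 21), (270, 21), (280, 21), (290, 21), (300, 20), (310, 14), (320, 11), (330, 11), (340, 11), (350, 12)]
sleeve [ 0.45418464 -0.33191388  0.02884193] [0.03490014 0.03551625 0.00567699]
wheel [ 0.57090191 -0.19195451  0.01314105] [0.05698732 0.05679421 0.00619124]
top0 mid [ 0.42127876 -0.15983839] [0.0636505  0.09284023] 101
  return _methods._mean(a, axis=axis, dtype=dtype,
  ret = ret.dtype.type(ret / rcount)
Traceback (most recent call last):
ValueError: cannot convert float NaN to integer
```

The grip is on the knob at 18.8 mm. The depth data puts the collar's slot at a heading of about 152°, which already matches the pin direction of 152.6°. Now I'll draw the pin.

>>> {"name": "servo_tool", "arguments": {
  "commands": [0,-1,0,0,0,0,-1,0,0,0,0,-1,0,0,0,0,-1,0,0,0,0,-0.7,0,0,0,0,-0.4,0,0,0,0,0,0,0,0,0,0,0,0,0]
}}

```text
time: 5.6
position: [0.4187, 0.0743, 0.1508]
eef_rot: [0.972, -0.237, 0.004, 0.0]
force: [19.3, -10.7, -15.9]
width: 0.019
```

```bash
python3 - <<'E'
from h import *
P=np.load("P.npy"); s,M=pose(); print((s["position"]-[.4605,.0528,.1504])@ (sp(P,(0,1000,0))-sp(P,(0,0,0))))
E
```

```text
t 5.60 pos [0.4187 0.0743 0.1508] yaw -27.4 z [ 0.008 -0.002 -1.   ] F [ 19.3 -10.7 -15.9] w 0.0190 j [ 0.6  -0.03 -0.86  2.02 -0.02  1.13 -2.3 ]
0.046961731359895655
```

>>> {"name": "servo_tool", "arguments": {
  "commands": [0,-0.3,0,0,0,0,0,0,0,0,0.5,0.3,0,0,0,0.5,0,0,0,0,0.6,0,0,0,0,0.8,0,0,0,0,1,0,0,-3,0,1,0,0,-5,0,1,0,0,-4,0]
}}

```text
time: 6.5
position: [0.4152, 0.0774, 0.2727]
eef_rot: [0.972, -0.235, 0.0, -0.0]
force: [0.1, -0.4, 0.2]
width: 0.0672
```

```bash
python3 - <<'E'
from h import *
P=np.load("P.npy"); s,M=pose(); w=wrist("w3")
pts=np.array([world(w,u,v,d=w["depth"][v,u]) for u in range(200,460,1) for v in range(0,330,1) if w["depth"][v,u]>0])
o=sp(P,(0,0,0));B=np.array([sp(P,e)-o for e in((1000,0,0),(0,1000,0),(0,0,1000))])
q=(pts-o)@B.T*1000
k=(abs(q[:,2]-66)<12)&(abs(q[:,0])<16)&(q[:,1]>56); 
print(np.histogram(q[k,1],bins=np.arange(56,150,4)))
kn=q[k&(np.abs(q[:,2]-66)<8)&(q[:,1]>100)]; print(kn.min(0),kn.max(0),len(kn))
t=q[(q[:,2]>66)&(abs(q[:,1])<12)&(abs(q[:,0])<14)]; print("tip",t.min(0),t.max(0))
E
```

```text
t 6.50 pos [0.4152 0.0774 0.2727] yaw -27.2 z [ 0.001  0.    -1.   ] F [ 0.1 -0.4  0.2] w 0.0672 j [ 0.63 -0.15 -0.82  1.84 -0.11  1.41 -2.21]
(array([ 53,  46,  45,  50,  49,  44,  46,  45,  45,  45,  44,  45,  62,
       138, 122, 123, 121, 115,  88,   8,   0,   0,   0]), array([ 56,  60,  64,  68,  72,  76,  80,  84,  88,  92,  96, 100, 104,
       108, 112, 116, 120, 124, 128, 132, 136, 140, 144, 148]))
[ -9.83467087 100.08360899  58.04897146] [  9.44685288 132.60698658  72.10102984] 796
tip [-5.93704657 -8.24202073 66.00038885] [ 7.43124105  5.98370424 74.9638208 ]
```

The knob now spans y ≈ 110–132 mm with its centre near 122, and the stop resisted 22 N, so the pin is fully out. On to the sleeve.

>>> {"name": "servo_tool", "arguments": {
  "commands": [1,2.2,3.4,0,0,1,2.2,3.5,0,0,1,2.2,3.4,0,0,1,2.2,3.5,1.5,0,1,2.2,3.4,2,0,1,2.2,3.5,2,0,1,2.2,3.4,2.5,0,1,2.2,3.5,2.5,0,1,2.2,3.4,2.5,0,1,2.5,3.5,2.5,0,1,0,0,2.5,0,1,0,0,0,0]
}}

```text
time: 7.75
position: [0.4536, -0.3312, 0.0868]
eef_rot: [0.972, -0.236, -0.003, -0.002]
force: [-0.5, 0.9, -0.2]
width: 0.087
```

```bash
python3 - <<'E'
from h import *
w=wrist("w4")
g=np.array([world(w,u,v,d=w["depth"][v,u]) for u in range(150,500) for v in range(0,400) if w["depth"][v,u]>0])
k=(np.hypot(g[:,0]-.454,g[:,1]+.332)<.03)&(g[:,2]>.026)&(g[:,2]<.034); t=g[k]; print("sleeve",len(t),(t.max(0)+t.min(0))/2,np.ptp(t,0))
to([.4542,-.3319,.005],-27.4)
E
```

```text
sleeve 1262 [ 0.4551062  -0.33250305  0.02846973] [0.03521854 0.03515157 0.00493288]
t 7.80 pos [ 0.455  -0.3307  0.0892] yaw -27.2 z [-0.002  0.003 -1.   ] F [0.6 1.4 0.3] w 0.0868 j [ 0.91  0.35 -0.43  1.76  0.16  1.07 -1.62]
turn 0.17 then shift [-0.02  0.14  8.42]
```

>>> {"name": "servo_tool", "arguments": {
  "commands": [0.65,0,0.15,4.2,0,0.6,0,0,3,0,0.55,0,0,1.2,0,0,0,0,0,0,0,0,0,0,0,0,0,0,0,0,0,0,0,0,0,0,0,0,0,0,0,0,0,0,0],
  "force": 20
}}

```text
time: 8.7
position: [0.4557, -0.3338, 0.0079]
eef_rot: [0.972, -0.236, 0.001, 0.0]
force: [-0.8, 1.1, 8.2]
width: 0.0355
```

>>> {"name": "servo_tool", "arguments": {
  "commands": [0,0,0,-1,0,0,0,0,-4,0,0,0,0,-5,0,0,0,0,-5,0,0,0,0,-5,0]
}}

```text
time: 9.2
position: [0.4546, -0.333, 0.2093]
eef_rot: [0.972, -0.236, 0.0, 0.0]
force: [0.7, -0.9, -2.2]
width: 0.0356
```

```bash
cat >> h.py <<'E'
def release(D,ztcp,c=6.2):
    """TCP for a ring (horizontal) whose underside is D mm below tip centre, axis c mm toward +xh of tip; ztcp = TCP height over ring underside, m"""
    P=np.load("P.npy"); t=sp(P,(0,0,74)); xh=np.array([np.cos(P[2]),np.sin(P[2]),0])
    return t+xh*c/1000+[0,0,-D/1000+ztcp]
E
python3 - <<'E'
from h import *
print(release(-25,.005)); to(release(-25,.005),-27.4)
E
```

```text
[0.52575501 0.0196525  0.20908585]
t 9.20 pos [ 0.4546 -0.333   0.2093] yaw -27.2 z [ 0. -0. -1.] F [ 0.7 -0.9 -2.2] w 0.0356 j [ 0.93  0.24 -0.44  1.63  0.1   1.3  -1.57]
turn 0.15 then shift [-9.910e+00 -3.458e+01  2.000e-02]
```

>>> {"name": "servo_tool", "arguments": {
  "commands": [0,0,0,0,-8.2,0,0,0,0,-8.2,0,0,0,0,-8.2,0,0,0,0,-8.2,0,0,0,0,-8.2,0,0,0,0,-8.2,0,0,0,0,-8.2,0,0,0,0,-8.2,0,0,0,0,-8.2,0,0,0,0,-8,0,0,0,0,-8,0,0,0,0,0]
}}

```text
time: 10.4
position: [0.4548, -0.3333, 0.207]
eef_rot: [0.854, 0.52, -0.0, 0.0]
force: [-1.0, 0.4, -1.9]
width: 0.0357
```

>>> {"name": "servo_tool", "arguments": {
  "commands": [0,4.3,-1.2,0,0,0,4.3,-1.2,0,0,0,4.3,-1.2,0,0,0,4.3,-1.2,0,0,0,4.3,-1.2,0,0,0,4.3,-1.2,0,0,0,4.3,-1.2,0,0,0,3.5,-1.2,-0.5,0,0,0,0,0,0,0,0,0,0,0]
}}

```text
time: 11.4
position: [0.5247, 0.0098, 0.2119]
eef_rot: [0.855, 0.518, 0.0, 0.0]
force: [0.2, -0.5, -0.0]
width: 0.0356
```

```bash
python3 - <<'E'
from h import *
P=np.load("P.npy"); w=wrist("w5")
g=np.array([world(w,u,v,d=w["depth"][v,u]) for u in range(100,560) for v in range(0,400) if w["depth"][v,u]>0])
o=sp(P,(0,0,0));B=np.array([sp(P,e)-o for e in((1000,0,0),(0,1000,0),(0,0,1000))])
q=(g-o)@B.T*1000
for z in(40,50,58,68,72):
    k=(abs(q[:,2]-z)<2)&(np.hypot(q[:,0],q[:,1])<14); print(z,k.sum(),q[k].min(0) if k.any() else 0,q[k].max(0) if k.any() else 0)
k=(abs(q[:,2]-61.5)<5)&(abs(q[:,0])<6)&(q[:,1]>20); print("pin tip y",np.sort(q[k][:,1])[:6])
for D in(-15,4): print(D); to(release(D,.007,4.7)+[.0004,-.0002,0],62.6)
E
```

```text
40 102 [ 1.06218577e-02 -9.66794599e+00  3.80161103e+01] [ 9.03260526  7.45005877 41.98306849]
50 109 [-0.92983349 -9.46044454 48.09825711] [ 8.44749824  7.86481012 51.99800656]
58 125 [ -5.75946246 -10.50340497  56.02342069] [ 8.66947745  7.97947334 59.96641585]
68 146 [-0.8776592  -8.53821563 66.02896147] [ 7.74685996  7.73181552 69.97654097]
72 72 [-0.90885341 -5.97138097 70.00293014] [ 6.12350916  4.592859   73.12966542]
pin tip y [34.75535052 34.84532653 34.85642424 34.90749241 34.93447811 35.03245172]
-15
t 11.45 pos [0.5247 0.0084 0.2116] yaw 62.4 z [-0.    -0.001 -1.   ] F [ 0.2 -0.2 -0.7] w 0.0354 j [ 0.66  0.21 -0.86  1.7   0.16  1.3  -0.71]
turn -0.23 then shift [ 0.9  -0.38  1.06]
4
t 11.45 pos [0.5247 0.0084 0.2116] yaw 62.4 z [-0.    -0.001 -1.   ] F [ 0.2 -0.2 -0.7] w 0.0354 j [ 0.66  0.21 -0.86  1.7   0.16  1.3  -0.71]
turn -0.23 then shift [ 0.9  -0.38  2.96]
```

>>> {"name": "servo_tool", "arguments": {
  "commands": [0,0.9,-0.35,1,0,0,0,0,0.8,0,0,0,0,0.8,0,0,0.05,0,0.5,0,0,0,0,0,0],
  "force": 8
}}

```text
time: 11.95
position: [0.5256, 0.0187, 0.1795]
eef_rot: [0.855, 0.519, -0.001, -0.0]
force: [-0.1, 0.1, -1.5]
width: 0.036
```

```bash
python3 - <<'E'
from h import *
P=np.load("P.npy"); P[:2]+=[.0009,-.00046]; np.save("P.npy",P)
print("D now:"); to(release(5,.007,4.7),62.6)
E
```

```text
D now:
t 11.95 pos [0.5256 0.0187 0.1795] yaw 62.5 z [-0.001  0.    -1.   ] F [-0.1  0.1 -1.5] w 0.0360 j [ 0.64  0.24 -0.86  1.74  0.19  1.24 -0.75]
turn -0.09 then shift [-0.06  0.07 -0.16]
```

>>> {"name": "servo_tool", "arguments": {
  "commands": [0,0,0,0.5,0,0,0,0,0.5,0,0,0,0,0.5,0],
  "force": 6
}}

```text
time: 12.25
position: [0.5265, 0.0191, 0.1655]
eef_rot: [0.855, 0.519, 0.0, 0.0]
force: [0.2, 1.2, 0.7]
width: 0.0357
```

>>> {"name": "servo_tool", "arguments": {
  "commands": [0,0,0,0.5,0,0,0,0,0.5,0,0,0,0,0,0]
}}

```text
time: 12.55
position: [0.5258, 0.0191, 0.1548]
eef_rot: [0.855, 0.519, -0.0, -0.0]
force: [0.7, -0.1, -1.5]
width: 0.0343
```

```bash
python3 - <<'E'
from h import *
pose(); w=wrist("w6"); cv2.imwrite("pics/w6c.png",cv2.resize(w["img"][60:360,160:480],None,fx=2,fy=2)[:,:,::-1])
E
```

```text
t 12.55 pos [0.5258 0.0191 0.1548] yaw 62.5 z [-0.001  0.    -1.   ] F [ 0.7 -0.1 -1.5] w 0.0343 j [ 0.63  0.27 -0.85  1.77  0.22  1.2  -0.77]
```

View pics/w6c.png

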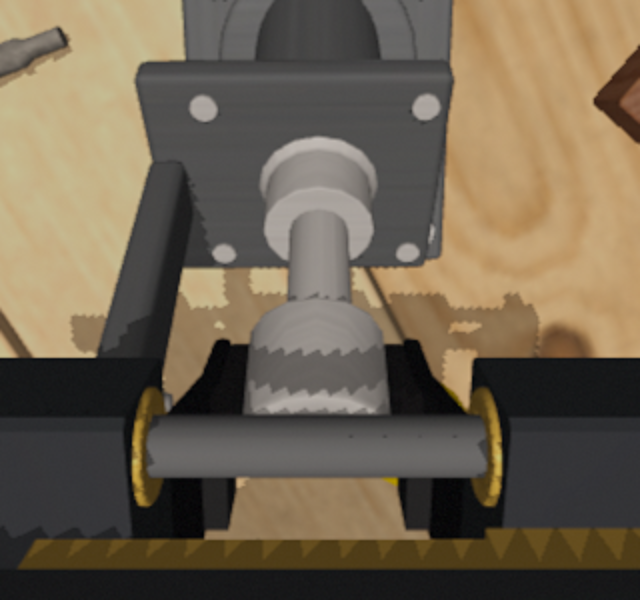

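The view shows the sleeve on the spindle and already tilted into line with it. I'll follow the axis down and then let it go.

>>> {"name": "servo_tool", "arguments": {
  "commands": [0,0.1,0,0.6,0,0,0.4,0,0.7,0,0,0.4,0,0.7,0,0,0.4,0,0.7,0,0,0.1,0,0.2,0,0,0,0,0,0]
}}

```text
time: 13.2
position: [0.533, 0.0325, 0.1264]
eef_rot: [0.854, 0.52, 0.001, -0.0]
force: [3.7, 3.8, 1.2]
width: 0.0346
```

```bash
python3 - <<'E'
from h import *
P=np.load("P.npy"); s,M=pose(); o=sp(P,(0,0,0)); B=np.array([sp(P,e)-o for e in((1000,0,0),(0,1000,0),(0,0,1000))])
print("grip pt in spindle frame",B@(s["position"]+[0,0,.0187]-o)*1000)
E
```

```text
t 13.20 pos [0.533  0.0325 0.1264] yaw 62.6 z [ 0.001  0.001 -1.   ] F [3.7 3.8 1.2] w 0.0346 j [ 0.58  0.32 -0.84  1.79  0.26  1.15 -0.82]
grip pt in spindle frame [ 1.14080932  0.5431363  34.05124906]
```

>>> {"name": "servo_tool", "arguments": {
  "commands": [0,0.2,0,0.35,0,0,0.2,0,0.35,0,0.45,0,0,0,0,0.45,0,0,0,0,0.45,0,0,0,0]
}}

```text
time: 13.7
position: [0.534, 0.0344, 0.1193]
eef_rot: [0.855, 0.519, -0.001, 0.0]
force: [0.1, -0.7, 0.6]
width: 0.0388
```

>>> {"name": "servo_tool", "arguments": {
  "commands": [0.45,0.5,0,-0.3,0,0.45,0,0,-3,0,0.45,0,0,-4.5,0,1,0,0,-4.5,0,1,0,0,0,0]
}}

```text
time: 14.2
position: [0.5391, 0.0405, 0.2486]
eef_rot: [0.855, 0.519, 0.003, 0.002]
force: [1.2, 0.1, -0.9]
width: 0.0482
```

```bash
cat >> h.py <<'E'
def spcloud(w):
    P=np.load("P.npy"); o=sp(P,(0,0,0)); B=np.array([sp(P,e)-o for e in((1000,0,0),(0,1000,0),(0,0,1000))])
    v,u=np.nonzero(w["depth"]>0); r=np.linalg.solve(w["camera_matrix"],np.array([u,v,np.ones(len(u))]))
    X=(w["R"].T@(r*w["depth"][v,u]-w["t"][:,None])).T
    return (X-o)@B.T*1000, X
def profile(w):
    q,X=spcloud(w); r=np.hypot(q[:,0],q[:,1])
    for z in range(-20,80,4):
        k=(abs(q[:,2]-z)<2)&(r<32)&(q[:,1]<32)
        if k.sum()>5: print(z,k.sum(),"rmax %.1f rmed %.1f"%(np.percentile(r[k],97),np.median(r[k])))
E
python3 - <<'E'
from h import *
pose(); w=wrist("w7"); profile(w)
to([.5709,-.192,.10],-27.4)
E
```

```text
t 14.20 pos [0.5391 0.0405 0.2486] yaw 62.6 z [ 0.008 -0.    -1.   ] F [ 1.2  0.1 -0.9] w 0.0482 j [ 0.61  0.22 -0.88  1.62  0.18  1.38 -0.77]
-20 586 rmax 31.4 rmed 22.3
-16 103 rmax 16.8 rmed 15.8
-12 99 rmax 16.7 rmed 16.0
-8 100 rmax 16.6 rmed 15.9
-4 109 rmax 16.7 rmed 15.9
0 135 rmax 16.6 rmed 15.4
4 106 rmax 16.9 rmed 15.2
8 123 rmax 17.1 rmed 15.2
12 121 rmax 17.0 rmed 15.3
16 137 rmax 17.3 rmed 15.3
20 135 rmax 17.0 rmed 15.2
24 155 rmax 17.0 rmed 15.2
28 536 rmax 18.3 rmed 14.3
32 138 rmax 16.0 rmed 8.5
36 69 rmax 8.7 rmed 8.1
40 78 rmax 8.9 rmed 8.0
44 88 rmax 9.0 rmed 8.0
48 86 rmax 8.8 rmed 8.1
52 89 rmax 8.9 rmed 8.0
56 87 rmax 9.0 rmed 8.2
60 101 rmax 9.7 rmed 8.1
64 148 rmax 9.7 rmed 7.5
68 103 rmax 7.2 rmed 6.2
72 147 rmax 5.8 rmed 4.5
76 8 rmax 5.2 rmed 3.5
t 14.25 pos [0.538  0.04   0.2455] yaw 62.5 z [ 0.005 -0.001 -1.   ] F [ 0.1  0.1 -1. ] w 0.0520 j [ 0.61  0.22 -0.88  1.62  0.18  1.37 -0.77]
turn 89.93 then shift [13.6  19.08 14.55]
```

The profile shows the sleeve seated, with its top at z ≈ 30 mm. The wheel is next.

>>> {"name": "servo_tool", "arguments": {
  "commands": [1,0,0,0,8.2,1,0,0,0,8.2,1,0,0,0,8.2,1,0,0,0,8.2,1,0,0,0,8.2,1,0,0,0,8.2,1,0,0,0,8.2,1,0,0,0,8.2,1,0,0,0,8.2,1,0,0,0,8.2,1,0,0,0,8,1,0,0,0,0]
}}

```text
time: 15.45
position: [0.5361, 0.0394, 0.2415]
eef_rot: [0.971, -0.238, -0.001, 0.0]
force: [0.4, -0.2, -0.2]
width: 0.087
```

>>> {"name": "servo_tool", "arguments": {
  "commands": [1,2.7,3.8,0,0,1,2.7,3.8,0,0,1,2.7,3.8,0,0,1,2.7,3.8,0,0,1,2.8,3.9,0,0,1,0,0,5,0,1,0,0,5,0,1,0,0,3,0,1,0,0,0,0]
}}

```text
time: 16.35
position: [0.5659, -0.1919, 0.1073]
eef_rot: [0.972, -0.235, -0.005, -0.001]
force: [-0.9, 0.1, 0.2]
width: 0.087
```

```bash
python3 - <<'E'
from h import *
w=wrist("w8"); q,g=spcloud(w)
k=(np.hypot(g[:,0]-.571,g[:,1]+.192)<.04)&(g[:,2]>.0115)&(g[:,2]<.017); t=g[k]; print("wheel",len(t),(t.max(0)+t.min(0))/2,np.ptp(t,0))
c=(t.max(0)+t.min(0))/2; to([c[0],c[1],.005],-27.4)
E
```

```text
wheel 3319 [ 0.57195373 -0.19165765  0.01346452] [0.056902   0.05688507 0.00392806]
t 16.40 pos [ 0.5678 -0.1923  0.1107] yaw -27.3 z [-0.004  0.002 -1.   ] F [-0.2 -0.   1.4] w 0.0871 j [ 0.67  0.42 -0.53  1.64  0.22  1.15 -1.96]
turn 0.12 then shift [ 0.34 -0.24 10.57]
```

>>> {"name": "servo_tool", "arguments": {
  "commands": [1,0.3,-0.25,4,0,0.9,0,0,4,0,0.8,0,0,2.2,0,0,0,0,0.3,0,0,0,0,0,0,0,0,0,0,0,0,0,0,0,0,0,0,0,0,0,0,0,0,0,0,0,0,0,0,0],
  "force": 20
}}

```text
time: 17.4
position: [0.5728, -0.1896, 0.0086]
eef_rot: [0.972, -0.235, -0.001, -0.001]
force: [-5.1, 7.5, -4.9]
width: 0.0565
```

>>> {"name": "servo_tool", "arguments": {
  "commands": [0,0,0,-2,0,0,0,0,-4.5,0,0,0,0,-5,0,0,0,0,-5,0,0,0,0,-5,0,0,0,0,0,0]
}}

```text
time: 18.0
position: [0.5771, -0.1922, 0.2332]
eef_rot: [0.972, -0.236, 0.007, 0.001]
force: [1.0, 0.2, -1.1]
width: 0.0566
```

```bash
python3 - <<'E'
from h import *
to(release(-25,.005,5.3),-27.4)
E
```

```text
t 18.00 pos [ 0.5771 -0.1922  0.2332] yaw -27.3 z [ 0.014 -0.005 -1.   ] F [ 1.   0.2 -1.1] w 0.0566 j [ 0.68  0.33 -0.55  1.48  0.18  1.36 -1.92]
turn 0.08 then shift [-14.2  -16.36   2.41]
```

>>> {"name": "servo_tool", "arguments": {
  "commands": [0,-2.8,-3.3,0,0,0,-2.8,-3.3,0,0,0,-2.8,-3.3,0,0,0,-2.8,-3.3,0,0,0,-2.8,-3.2,0,0,0,0,0,0.8,0,0,0,0,0,0,0,0,0,0,0]
}}

```text
time: 18.8
position: [0.525, 0.017, 0.2154]
eef_rot: [0.971, -0.238, 0.001, 0.0]
force: [-0.6, -0.5, 0.1]
width: 0.0567
```

```bash
python3 - <<'E'
from h import *
to(release(0,.0075,5.0),-27.4); to(release(8,.0075,5.3),-27.4)
E
```

```text
t 18.80 pos [0.525  0.017  0.2154] yaw -27.5 z [ 0.001 -0.001 -1.   ] F [-0.6 -0.5  0.1] w 0.0567 j [ 0.5   0.17 -0.68  1.71  0.11  1.3  -2.26]
turn -0.09 then shift [ 0.05 -0.15  2.88]
t 18.80 pos [0.525  0.017  0.2154] yaw -27.5 z [ 0.001 -0.001 -1.   ] F [-0.6 -0.5  0.1] w 0.0567 j [ 0.5   0.17 -0.68  1.71  0.11  1.3  -2.26]
turn -0.09 then shift [ 0.05 -0.18  3.68]
```

>>> {"name": "servo_tool", "arguments": {
  "commands": [0,0.05,-0.15,1.1,0,0,0,0,1,0,0,0,0,0.8,0,0,0,0,0.4,0,0,0,0,0.4,0,0,0,0,0,0]
}}

```text
time: 19.4
position: [0.5254, 0.0192, 0.177]
eef_rot: [0.971, -0.237, -0.0, 0.0]
force: [-0.0, 0.4, -0.7]
width: 0.0565
```

```bash
python3 - <<'E'
from h import *
to(release(8,.0075,5.3),-27.4)
E
```

```text
t 19.40 pos [0.5254 0.0192 0.177 ] yaw -27.5 z [-0.001  0.    -1.   ] F [-0.   0.4 -0.7] w 0.0565 j [ 0.49  0.21 -0.68  1.75  0.14  1.23 -2.28]
turn -0.06 then shift [ 0.11  0.03 -0.16]
```

>>> {"name": "servo_tool", "arguments": {
  "commands": [0.72,0,0,0,0,0.78,0,0,0,0,0.85,0,0,0,0,1,0,0,0,0,1,0,0,0,0,1,0,0,-3,0,1,0,0,-4,0,1,0,0,0,0]
}}

```text
time: 20.2
position: [0.5278, 0.0198, 0.2525]
eef_rot: [0.971, -0.237, 0.004, -0.001]
force: [0.1, -0.2, -0.4]
width: 0.0867
```

```bash
python3 - <<'E'
from h import *
pose(); w=wrist("w9"); profile(w); q,X=spcloud(w)
h=cv2.cvtColor(w["img"],cv2.COLOR_RGB2HSV); v,u=np.nonzero(w["depth"]>0); m=cv2.inRange(h,(5,120,60),(18,255,255))[v,u]>0
k=m&(np.linalg.norm(q-[0,0,40],axis=1)<60); print(k.sum(),np.percentile(q[k],[2,50,98],axis=0))
E
```

```text
t 20.20 pos [0.5278 0.0198 0.2525] yaw -27.5 z [ 0.007 -0.    -1.   ] F [ 0.1 -0.2 -0.4] w 0.0867 j [ 0.5   0.15 -0.69  1.65  0.1   1.37 -2.25]
-20 287 rmax 31.1 rmed 18.8
-16 58 rmax 16.8 rmed 16.3
-12 62 rmax 16.9 rmed 16.3
-8 58 rmax 17.0 rmed 16.3
-4 59 rmax 17.0 rmed 16.4
0 85 rmax 16.8 rmed 15.8
4 49 rmax 16.9 rmed 15.6
8 14 rmax 16.4 rmed 15.7
28 10 rmax 22.6 rmed 13.5
32 119 rmax 29.0 rmed 26.7
36 153 rmax 28.5 rmed 26.5
40 277 rmax 29.9 rmed 26.2
44 2434 rmax 29.0 rmed 21.8
48 63 rmax 9.3 rmed 8.4
52 56 rmax 9.0 rmed 8.4
56 57 rmax 9.7 rmed 8.4
60 82 rmax 10.2 rmed 8.5
64 137 rmax 9.9 rmed 8.0
68 104 rmax 7.7 rmed 6.4
72 172 rmax 5.9 rmed 4.4
2829 [[-27.51521157 -27.78554938  33.8838206 ]
 [  5.85995966  -6.51027644  43.02191927]
 [ 25.64467711  24.92103167  44.31762364]]
```

The wheel is home and square, with its top face at z ≈ 44 mm. Now the collar.

>>> {"name": "servo_tool", "arguments": {
  "commands": [1,-0.7,3.8,0,0,1,-0.7,3.8,0,0,1,-0.7,3.8,0,0,1,-0.7,3.8,1,0,1,-0.7,3.8,2,0,1,0,0,5,0,1,0,0,4.5,0,1,0,0,2.5,0,1,0,0,0,0]
}}

```text
time: 21.15
position: [0.404, -0.1323, 0.094]
eef_rot: [0.971, -0.237, -0.003, -0.001]
force: [0.2, 0.5, 0.1]
width: 0.0871
```

```bash
python3 - <<'E'
from h import *
w=wrist("w10"); q,g=spcloud(w)
n=np.hypot(g[:,0]-.4096,g[:,1]+.1329)<.03
t=g[n&(g[:,2]>.018)&(g[:,2]<.026)]; c=((t.max(0)+t.min(0))/2); print("collar",len(t),c,np.ptp(t,0))
d=g[:,:2]-c[:2]; r=np.hypot(*d.T); k=(r>.013)&(r<.020)&(g[:,2]>.008)&(g[:,2]<.015); a=np.arctan2(d[k,1],d[k,0])
print("slot heading",np.degrees(np.angle(np.mean(np.exp(2j*a)))/2)%180,k.sum())
f=d[k]; ax=np.array([-np.sin(np.radians(152)),np.cos(np.radians(152))]); print("slot width span",np.percentile(f@ax,[2,98]))
to([c[0],c[1],.005],-27.4)
E
```

```text
collar 1488 [ 0.41009262 -0.13289869  0.02058518] [0.04404966 0.043974   0.00507018]
slot heading 151.2500393628225 344
slot width span [-0.0066406   0.00671505]
t 21.20 pos [ 0.4056 -0.1326  0.0963] yaw -27.4 z [-0.003  0.002 -1.   ] F [ 0.7 -0.   1. ] w 0.0868 j [ 0.74  0.05 -0.53  2.08  0.03  1.02 -1.86]
turn -0.05 then shift [ 0.41 -0.18  9.13]
```

>>> {"name": "servo_tool", "arguments": {
  "commands": [0.9,0.4,-0.2,3.5,1.3,0.75,0,0,3.5,0,0.65,0,0,1.8,0,0,0,0,0.3,0,0,0,0,0,0,0,0,0,0,0,0,0,0,0,0,0,0,0,0,0,0,0,0,0,0,0,0,0,0,0,0,0,0,0,0],
  "force": 25
}}

```text
time: 22.3
position: [0.4127, -0.1339, 0.0082]
eef_rot: [0.969, -0.249, 0.001, 0.0]
force: [-1.6, -0.1, 8.7]
width: 0.0429
```

>>> {"name": "servo_tool", "arguments": {
  "commands": [0,0,0,-2,0,0,0,0,-4.5,0,0,0,0,-5,0,0,0,0,-5,0,0,0,0,-5,-1.3,0,0,0,0,0]
}}

```text
time: 22.9
position: [0.4145, -0.1339, 0.2287]
eef_rot: [0.972, -0.237, 0.006, 0.001]
force: [0.4, -0.0, -2.4]
width: 0.0429
```

```bash
python3 - <<'E'
from h import *
to(release(-30,.007,5.0),-27.4)
E
```

```text
t 22.90 pos [ 0.4145 -0.1339  0.2287] yaw -27.4 z [ 0.011 -0.005 -1.   ] F [ 0.4 -0.  -2.4] w 0.0429 j [ 0.77 -0.08 -0.53  1.9  -0.04  1.3  -1.8 ]
turn -0.01 then shift [  2.91 -18.63   1.26]
```

>>> {"name": "servo_tool", "arguments": {
  "commands": [0,0.6,-3.7,0,0,0,0.6,-3.7,0,0,0,0.6,-3.7,0,0,0,0.6,-3.7,0,0,0,0.6,-3.8,0,0,0,0.1,0,1,0,0,0,0,0,0,0,0,0,0,0]
}}

```text
time: 23.7
position: [0.524, 0.0165, 0.2112]
eef_rot: [0.971, -0.238, -0.001, 0.0]
force: [0.3, -0.6, -1.2]
width: 0.0433
```

```bash
python3 - <<'E'
from h import *
to(release(8,.0075,5.3),-27.4)
w=wrist("w11"); q,g=spcloud(w); T,M=pose()
l=(g-T["position"])@M*1000; k=(abs(l[:,1])<23)&(abs(l[:,0])<30)&(l[:,2]>-25)&(l[:,2]<3)
print(k.sum(),[ (b,np.round(np.percentile(l[k&(abs(l[:,2]-b)<2)],[2,98],axis=0)[:, :2],1).tolist()) for b in(-16,-12,-6,0) if (k&(abs(l[:,2]-b)<2)).any()])
E
```

```text
t 23.70 pos [0.524  0.0165 0.2112] yaw -27.5 z [-0.001 -0.001 -1.   ] F [ 0.3 -0.6 -1.2] w 0.0433 j [ 0.53  0.18 -0.72  1.71  0.13  1.3  -2.27]
turn -0.13 then shift [ 0.11 -0.27  3.26]
t 23.75 pos [0.5242 0.0163 0.2116] yaw -27.6 z [-0.    -0.001 -1.   ] F [ 0.   0.3 -1.6] w 0.0432 j [ 0.53  0.18 -0.72  1.71  0.13  1.3  -2.27]
3347 [(-16, [[-0.9, -22.5], [10.0, 22.8]]), (-12, [[-21.4, -21.5], [16.8, 21.1]]), (-6, [[-5.7, -22.2], [18.0, 22.5]]), (0, [[-9.0, -21.9], [19.0, 21.4]])]
```

>>> {"name": "servo_tool", "arguments": {
  "commands": [0,0.3,-0.25,1,0,0,0,0,1,0,0,0,0,0.7,0,0,0,0,0.4,0,0,0,0,0.3,0,0,0,0,0,0]
}}

```text
time: 24.35
position: [0.5283, 0.0183, 0.1772]
eef_rot: [0.971, -0.237, -0.0, 0.0]
force: [0.0, -0.4, -2.3]
width: 0.0429
```

```bash
python3 - <<'E'
from h import *
to(release(8,.0075,5.3),-27.4)
E
```

```text
t 24.35 pos [0.5283 0.0183 0.1772] yaw -27.5 z [-0.001  0.    -1.   ] F [ 0.  -0.4 -2.3] w 0.0429 j [ 0.52  0.22 -0.72  1.75  0.15  1.23 -2.29]
turn -0.06 then shift [-0.19  0.09 -0.14]
```

>>> {"name": "servo_tool", "arguments": {
  "commands": [0.55,0,0,0,0,0.6,0,0,0,0,0.7,0,0,0,0,0.8,0,0,0,0,0.9,0,0,0,0,1,0,0,0,0,1,0,0,-3,0,1,0,0,-4,0,1,0,0,0,0]
}}

```text
time: 25.25
position: [0.5307, 0.0189, 0.2525]
eef_rot: [0.971, -0.237, 0.004, -0.001]
force: [0.5, 0.4, -0.1]
width: 0.0865
```

```bash
cat >> h.py <<'E'
def collar(w):
    profile(w); q,X=spcloud(w); r=np.hypot(q[:,0],q[:,1])
    k=(r>12.5)&(r<20.5)&(q[:,2]>53)&(q[:,2]<59); a=np.arctan2(q[k,1],q[k,0])
    print("slot angle from y: %.1f"%((np.degrees(np.angle(np.mean(np.exp(2j*a)))/2)%180)-90),k.sum(),"x span",np.percentile(q[k,0],[3,97]))
    k=(r>12.5)&(r<20.5)&(q[:,2]>60)&(q[:,2]<72); A=np.c_[q[k,:2],np.ones(k.sum())]; print("top plane z=ax+by+c",np.linalg.lstsq(A,q[k,2],rcond=None)[0],k.sum())
E
python3 - <<'E'
from h import *
pose(); w=wrist("w12"); collar(w)
cv2.imwrite("pics/w12c.png",cv2.resize(w["img"][40:260,200:480],None,fx=2.5,fy=2.5)[:,:,::-1])
E
```

```text
t 25.25 pos [0.5307 0.0189 0.2525] yaw -27.5 z [ 0.007 -0.    -1.   ] F [ 0.5  0.4 -0.1] w 0.0865 j [ 0.53  0.17 -0.72  1.64  0.11  1.37 -2.26]
-20 321 rmax 31.3 rmed 18.7
-16 57 rmax 16.8 rmed 16.4
-12 59 rmax 16.9 rmed 16.3
-8 61 rmax 16.9 rmed 16.4
-4 65 rmax 16.9 rmed 16.4
0 85 rmax 16.9 rmed 15.8
4 50 rmax 17.1 rmed 15.6
8 16 rmax 16.3 rmed 15.5
32 95 rmax 28.3 rmed 26.5
36 150 rmax 29.1 rmed 26.6
40 220 rmax 29.5 rmed 26.6
44 969 rmax 28.7 rmed 24.1
48 133 rmax 21.8 rmed 19.8
52 165 rmax 21.8 rmed 19.6
56 395 rmax 21.8 rmed 19.0
60 270 rmax 21.7 rmed 19.3
64 1369 rmax 23.3 rmed 17.2
68 194 rmax 21.9 rmed 11.8
72 165 rmax 6.0 rmed 4.3
76 6 rmax 3.3 rmed 3.2
slot angle from y: 4.4 416 x span [-13.39596078  19.33690633]
top plane z=ax+by+c [2.47824677e-03 1.51985332e-02 6.45488344e+01] 1076
```

View pics/w12c.png

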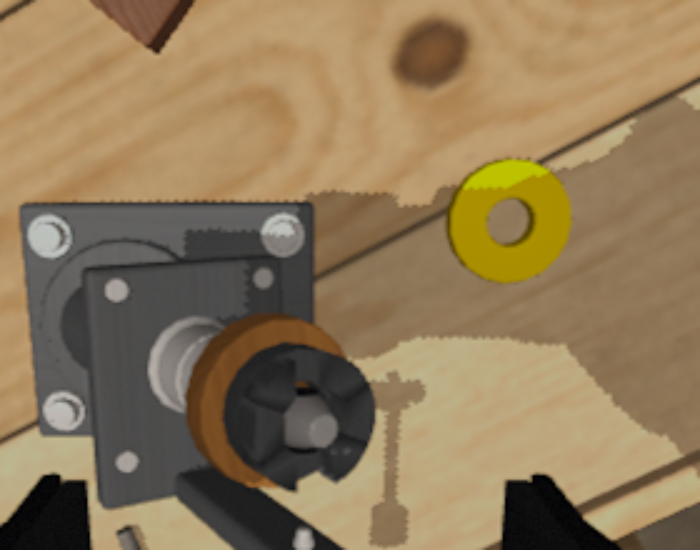

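The picture shows the collar flat on the wheel, with its slot running roughly along the pin line. I'll get a cleaner reading of the slot angle.

```bash
cat >> h.py <<'E'
def slot(w):
    q,X=spcloud(w); r=np.hypot(q[:,0],q[:,1])
    for lo in (1,-1):
        s=(q[:,1]*lo>13)&(r<20)&(abs(q[:,0])<14)
        f=s&(q[:,2]>53.5)&(q[:,2]<58.5); 
        b=[(int(x),round(float(np.median(q[s&(abs(q[:,0]-x)<.8)][:,2])),1)) for x in range(-13,14,2) if (s&(abs(q[:,0]-x)<.8)).any()]
        print("y side",lo,"n",f.sum(),"floor x %.1f..%.1f"%tuple(np.percentile(q[f,0],[5,95])),"y med %.1f"%np.median(q[f,1]),b)
E
python3 - <<'E'
from h import *
slot(dict(np.load("w12.npz")))
P=np.load("P.npy"); to(sp(P,(0,122,61.5))+[0,0,-.0187],-27.4)
E
```

```text
y side 1 n 78 floor x -9.8..-1.7 y med 16.1 [(-13, 65.2), (-11, 65.1), (-9, 58.8), (-7, 55.6), (-5, 55.0), (-3, 55.4), (-1, 55.0), (3, 64.0), (5, 65.3), (7, 65.1), (9, 65.2), (11, 64.9), (13, 64.9)]
y side -1 n 107 floor x -9.4..12.9 y med -16.0 [(-13, 65.1), (-11, 65.1), (-9, 59.1), (-7, 54.5), (-5, 54.8), (-3, 54.7), (-1, -10.6), (1, 28.4), (3, 156.6), (5, 156.3), (7, 157.9), (9, 161.5), (11, 169.2), (13, 173.8)]
t 25.30 pos [0.5298 0.0186 0.25  ] yaw -27.5 z [ 0.005 -0.    -1.   ] F [0.2 0.2 0.5] w 0.0865 j [ 0.53  0.17 -0.72  1.64  0.11  1.37 -2.26]
turn -0.06 then shift [-12.51   0.09  10.04]
```

```bash
python3 - <<'E'
from h import *
w=dict(np.load("w12.npz")); q,X=spcloud(w)
for a,b in((35,41),(55,75),(75,100)):
    k=(q[:,1]>a)&(q[:,1]<b)&(abs(q[:,2]-62)<6)&(abs(q[:,0])<8); print(a,b,k.sum(),np.percentile(q[k],[3,50,97],axis=0).round(1).tolist() if k.any() else "")
r=np.hypot(q[:,0],q[:,1]); 
k=(r<26)&(q[:,2]>63)&(q[:,2]<67)&(r>13); print("collar top extents",np.percentile(q[k],[.5,99.5],axis=0).round(1).tolist())
C=-w["R"].T@w["t"]; P=np.load("P.npy");o=sp(P,(0,0,0));B=np.array([sp(P,e)-o for e in((1000,0,0),(0,1000,0),(0,0,1000))]); print("cam",B@(C-o)*1000)
E
```

```text
35 41 55 [[-2.6, 35.6, 60.0], [0.5, 38.6, 62.6], [2.6, 40.9, 64.2]]
55 75 0 
75 100 194 [[-2.4, 77.6, 60.3], [1.0, 88.6, 63.7], [2.8, 99.3, 65.0]]
collar top extents [[-23.7, -19.9, 63.1], [19.5, 20.3, 66.7]]
cam [124.00184748 -77.76564687 273.82053259]
```

The collar sits 2 mm to the low side within its bore clearance, so the slot spans x ≈ -9 to +5 and the pin ±3.5. The slot angle is about 0°, so the line is clear. I'll grip the knob and push slowly.

>>> {"name": "servo_tool", "arguments": {
  "commands": [1,-4.2,0,0,0,1,-4.2,0,0,0,1,-4.1,0.1,0,0,0.8,0,0,4,0,0.6,0,0,4,0,0.5,0,0,1.8,0,0.45,0,0,0.2,0,0.45,0,0,0,0],
  "force": 30
}}

```text
time: 26.1
position: [0.4169, 0.0751, 0.1475]
eef_rot: [0.971, -0.237, -0.0, -0.0]
force: [1.3, 0.2, 0.7]
width: 0.055
```

```bash
python3 - <<'E'
from h import *
P=np.load("P.npy"); to(sp(P,(0,122,61.5))+[0,0,-.0187],-27.4)
E
```

```text
t 26.10 pos [0.4169 0.0751 0.1475] yaw -27.5 z [-0.001  0.    -1.   ] F [1.3 0.2 0.7] w 0.0550 j [ 0.54 -0.02 -0.8   2.02 -0.02  1.13 -2.31]
turn -0.06 then shift [ 0.12 -0.09 -0.21]
```

>>> {"name": "servo_tool", "arguments": {
  "commands": [0,0.1,-0.1,-0.2,0,0,0,0,0,0,0,0,0,0,0,0,0,0,0,0,0,0,0,0,0,0,0,0,0,0,0,0,0,0,0]
}}

```text
time: 26.8
position: [0.4182, 0.0745, 0.1498]
eef_rot: [0.971, -0.238, -0.0, 0.001]
force: [-3.3, -4.0, 6.1]
width: 0.0187
```

>>> {"name": "servo_tool", "arguments": {
  "commands": [0,0.6,0,0,0,0,0.6,0,0,0,0,0.5,0,0,0,0,0.4,0,0,0,0,0,0,0,0]
}}

```text
time: 27.3
position: [0.4371, 0.0649, 0.1498]
eef_rot: [0.971, -0.238, -0.0, 0.001]
force: [-3.0, -4.1, 5.4]
width: 0.019
```

>>> {"name": "servo_tool", "arguments": {
  "commands": [0,0.5,0,0,0,0,0.5,0,0,0,0,0.5,0,0,0,0,0.5,0,0,0,0,0.4,0,0,0,0,0,0,0,0]
}}

```text
time: 27.9
position: [0.4584, 0.0539, 0.1498]
eef_rot: [0.971, -0.238, -0.0, 0.001]
force: [-3.3, -3.5, 4.7]
width: 0.019
```

>>> {"name": "servo_tool", "arguments": {
  "commands": [0,0.3,0,0,0,0,0.2,0,0,0,0,0.2,0,0,0,0,0,0,0,0]
}}

```text
time: 28.3
position: [0.4628, 0.0517, 0.1497]
eef_rot: [0.971, -0.237, -0.002, 0.001]
force: [-12.9, 0.9, 12.9]
width: 0.0189
```

```bash
python3 - <<'E'
from h import *
P=np.load("P.npy"); s,M=pose(); print((s["position"]-[.4182,.0745,.1498])@ (sp(P,(0,1000,0))-sp(P,(0,0,0))))
E
```

```text
t 28.30 pos [0.4628 0.0517 0.1497] yaw -27.4 z [-0.005 -0.001 -1.   ] F [-12.9   0.9  12.9] w 0.0189 j [ 0.54  0.1  -0.78  1.92  0.08  1.15 -2.31]
-0.05007736690448682
```

>>> {"name": "servo_tool", "arguments": {
  "commands": [0,0.2,0,0,0,0,0,0,0,0,0.3,-0.3,0,0,0,0.4,0,0,0,0,0.5,0,0,0,0,0.6,0,0,0,0,0.8,0,0,-4,0,1,0,0,-5,0,1,0,0,-2,0,1,-3,0,0,0,1,0,0,0,0]
}}

```text
time: 29.4
position: [0.4359, 0.0676, 0.2603]
eef_rot: [0.972, -0.236, 0.001, 0.0]
force: [-0.3, 0.1, 0.2]
width: 0.0815
```

```bash
python3 - <<'E'
from h import *
pose(); w=wrist("w13"); collar(w); q,X=spcloud(w)
k=(abs(q[:,2]-66)<9)&(abs(q[:,0])<12)&(q[:,1]>54); print(np.histogram(q[k,1],bins=np.arange(54,100,3)))
k=(abs(q[:,2]-61.5)<5)&(abs(q[:,0])<5)&(q[:,1]<-9)&(q[:,1]>-30); print("tip side",k.sum(),np.percentile(q[k,1],[0,5]) if k.any() else "")
cv2.imwrite("pics/w13c.png",cv2.resize(w["img"][0:250,180:500],None,fx=2.4,fy=2.4,interpolation=cv2.INTER_CUBIC)[:,:,::-1])
E
```

```text
t 29.40 pos [0.4359 0.0676 0.2603] yaw -27.3 z [ 0.001 -0.001 -1.   ] F [-0.3  0.1  0.2] w 0.0815 j [ 0.57 -0.08 -0.77  1.82 -0.06  1.38 -2.24]
-20 393 rmax 31.3 rmed 20.3
-16 60 rmax 16.7 rmed 16.3
-12 65 rmax 16.8 rmed 16.2
-8 62 rmax 16.7 rmed 16.2
-4 66 rmax 16.8 rmed 16.2
0 81 rmax 16.6 rmed 15.6
4 21 rmax 15.6 rmed 15.3
32 114 rmax 27.9 rmed 26.2
36 152 rmax 28.0 rmed 26.4
40 241 rmax 28.5 rmed 26.4
44 1203 rmax 28.2 rmed 24.0
48 136 rmax 21.5 rmed 19.5
52 164 rmax 21.4 rmed 19.4
56 372 rmax 21.6 rmed 19.2
60 345 rmax 26.9 rmed 19.2
64 2095 rmax 26.3 rmed 17.5
68 274 rmax 22.9 rmed 11.9
72 228 rmax 6.0 rmed 4.2
76 9 rmax 5.2 rmed 4.3
slot angle from y: -81.7 413 x span [-13.47205052  19.25508129]
top plane z=ax+by+c [ 1.56413527e-03 -1.23071018e-03  6.44931110e+01] 1529
(array([ 79,  63, 117, 107, 105, 106, 104, 100, 100,  58,   0,   0,   0,
         0,   0]), array([54, 57, 60, 63, 66, 69, 72, 75, 78, 81, 84, 87, 90, 93, 96, 99]))
tip side 72 [-20.31127418 -19.21434025]
```

View pics/w13c.png

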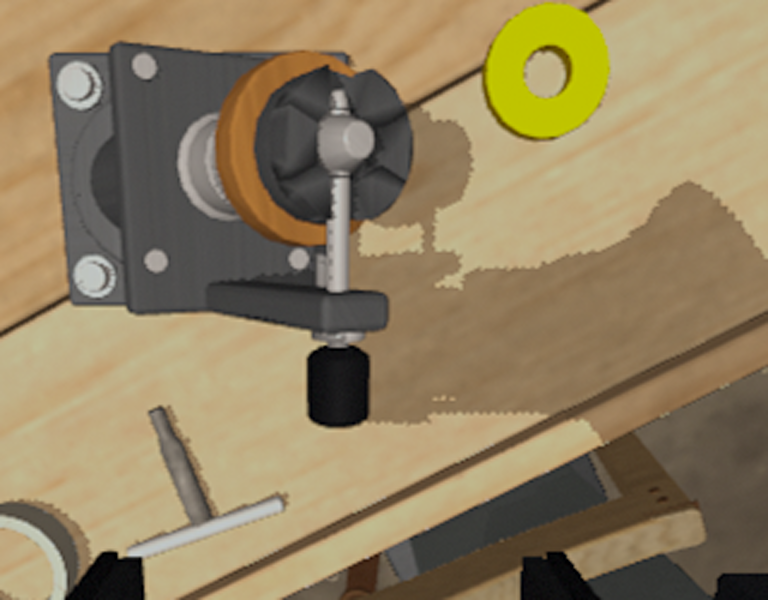

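The picture shows the pin running from the knob (338,385) through the collar slot and spindle, with its tip showing on the far side at (338,97). One last numeric check that it is fully home, then I'll hand in.

```bash
python3 - <<'E'
from h import *
e=[]
for f in("w2","w3","w13"):
    w=dict(np.load(f+".npz")); q,X=spcloud(w); lo=100 if f=="w3" else 56
    k=(abs(q[:,2]-69)<4)&(abs(q[:,0])<7)&(q[:,1]>lo)&(q[:,1]<lo+40); e.append(np.percentile(q[k,1],[1,99])); print(f,k.sum(),e[-1])
E
```

```text
w2 267 [56.09004722 85.71077876]
w3 488 [108.66421428 133.17368845]
w13 585 [56.45733723 83.40606825]
```

```bash
python3 -c "
from bench import close_job
print(close_job())"
```

```text
the job is handed in; nothing more can be done
None
```

The arbor is made up and handed in at about 29.5 s, well inside the 72 s limit.

- **Pin out:** I drew the keeper pin until its stop resisted about 22 N. Depth put the knob about 122 mm from the spindle axis, which is fully out.
- **Parts on, in order:** the sleeve was guided down the spindle in the gripper. The wheel and the collar were released over the tapered end and slid down by themselves. The wheel is the orange-brown, wood-grained ring; yellow, blue and teal were decoys.
- **Fit:** depth profiles put the sleeve top at about 30 mm, the wheel top at about 44 mm and the collar top at about 65 mm with a level face. All three are home. I read the collar 0.5–1.5 mm lower than its nominal 66 mm, within calibration error.
- **Collar turn:** I lined the slot up with the pin while the collar was still in the gripper. It measured about 0° off once seated, so no further turn was needed.
- **Pin in:** the knob went back 50 mm with no jam, then met about 13 N, against 4 N of friction. Its outer end moved 49.8 mm from the fully-out position. The last picture shows the pin through slot and spindle, with its tip out the far side.

- **Checks that disagreed:** one automatic slot-angle figure gave 4.4° and later -81.7°. It was picking up the collar's side and then the pin, so I went by the slot-edge depths and the picture instead.
- **Not measured:** I never reached for the tape roll, sanding block or chuck key, but I did not measure their positions at the end.

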